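# Shut off and drain through the lever guards

## Robot

A 7-joint arm with a two-finger parallel gripper is mounted at the origin on the work surface. World frame = base frame: x ahead of the robot, y to its left, z up, the work surface at z = 0. Lengths are in m, angles in rad, forces in N, time in s.
With the tool pointing down it reaches from about 0.4 to 0.85 m from the base axis. Payload 10.4 kg.
Tool frame: the origin (TCP) lies midway between the tips of the shut fingers; the grasp point (between the pads) lies 19 mm behind it; z points along the fingers, y is the line along which they close (so a half turn about z gives the same grasp; the last joint's range is limited). The gripper opens to 87 mm and grips with 3 to 60 N. Pads are 19 mm wide; open, the fingers measure 117 mm over their backs; the gripper's body (75 mm by 190 mm) begins 51 mm behind the grasp point.
Start: joints at [1.187, 0.332, -0.065, 1.46, 0.022, 1.35, -0.088], TCP at [0.221, -0.585, 0.223] pointing down, gripper open.
Joint ranges: [-2.6, 2.6], [-0.5, 2.12], [-1.47, 1.34], [0.16, 2.42], [-1.27, 4.41], [0.06, 2.06], [-2.6, 2.6]. Speed limits (rad/s): [2.22, 2.22, 2.79, 2.79, 3.14, 3.14, 3.14].

## Interface

Orientations are given as a unit quaternion [x, y, z, w].
In Python, from bench import r gives the robot as it stands.
- The arm moves only by the tool carry_out, never from a script. Its argument "steps" is a list that holds one entry, the list of rows, each a list of 6 numbers: the shift along the tool's x, y, z in cm, then the turn, a rotation vector about the tool's x, y, z in rad. In form: [[[dx, dy, dz, wx, wy, wz], ...]]. A call has 1 to 20 rows; each row is the pose to reach, as a shift and turn from the pose commanded when the call began, along the tool's axes at that moment; what a row does not reach only later rows make up. A row lasts 1/12 s, in which the tool goes at most 41.7 mm and 7.16 degrees, less where a joint would pass 70% of its speed; a pose out of reach is approached as far as the arm can. A call with a gripper value outside its range is refused whole. "hand" is the closure, from -1 (fully open) to 1 (shut), set as the call begins (left out, the last holds). The fingers move at their own pace and stop on an object; "squeeze" is the grip in N (left out, the last holds). Time passes only in rows, so rows that repeat a pose let the fingers close. It gives the time, the measured TCP pose, the force, the opening and the grip force at its end, in the units of the state.
- r.read_state(): the state, without advancing time (a new reading comes with each control period).
- r.camera(name): name is "side" or "top"; returns the picture (384x512x3 uint8, red, green, blue); there is no depth.
- r.camera_params(name): a dict with "fx", "fy", "cx", "cy" (pixels), "view" (4x4, takes a point from world to camera coordinates). Camera axes: x right, y up, looking along -z (the intrinsics and any distortion apply to the point x, -y, -z); pixel columns grow to the right and rows downward; lengths in m; the calibration is good to about 2 mm. A picture is of the moment at which its call begins. camera_params takes no time and is no camera call.
- r.close_job(): hands the job in; it is judged then, once.
The state is a dict: "time": time; "joint_positions": joint angles; "joint_vel": joint speeds; "joint_torque": joint torques, N m; "ee_pos": TCP position; "eef_rot": TCP orientation; "ft_force": force on the tool from outside, world axes, zero at the start; "torque": the same for the moment, N m; "width": finger opening in m; "grip_force": force on a finger pad.
Only numpy, scipy, OpenCV 4.12 (cv2) and the standard library are available. Lean on these libraries where they do the work, as an engineer would, in place of code of your own. Each camera call takes 0.05 s, during which the arm holds its last target. There are 200 camera calls.

## Task

Shut down the pipe test bench: reach through the window in the top of the guard over the supply valve and press its paddle-ended lever fully down, then do the same at the other guard with the drain valve's ball-ended lever. Do not touch either guard, leave both levers down, and do not pick up or disturb any of the loose things on the bench. Finish with the hand clear of everything.

Things in the scene. Friction and masses are not known exactly. Their poses are not given: they have to be found in the camera images.
- supply_stand: Fixed stand of the supply valve, yawed up to 0.4 rad either way: foot plate 230 by 150 mm, and behind the guard a brass valve with a red-brown cross pipe, 150 mm long along y, its axis 90 mm behind the origin (+x), its top 108 mm above the bench. Origin at bench height, 25 mm behind (+x) the window's centre; x points from the robot's side to the pipe, z up.
- supply_guard: Fixed grey steel guard over the supply valve's lever, not to be touched. Outside 130 mm (x) by 140 mm (y), 125 mm high: a flat level frame, 20 mm wide and 6 mm thick, on four corner posts, with round bars on the front and the sides. Origin at bench height under the window's centre; axes as the stand: x away from the robot's side, y left, z up.
- supply_window (a point): Centre of the window in the top frame of the supply guard, in the plane of the frame's upper face (125 mm above the bench). The opening measures 90 mm (guard x) by 100 mm (guard y). Axes as the guard.
- supply_pad (a point): Point to press, on top of the lever's end, which is a flat rectangular black paddle, 34 mm (x) by 56 mm (y) and 12 mm thick; moves with the lever. Lever up: about 8 mm below the plane of the frame's upper face; fully down: about 38 mm below it; always within 10 mm of the window's centre sideways.
- supply_lever (a joint): The supply valve's lever, a 75 mm steel arm pointing to guard -x from a hinge 75 mm behind the window's centre, 86 mm above the bench. 0: fully up (0.2 rad above level), 0.4 rad: fully down at its stop. Starts 0 to 0.08 rad down. Pressing takes about 4 N at the pad; no spring, it stays where it is left.
- drain_stand: Fixed stand of the drain valve, yawed up to 0.4 rad either way: foot plate 230 by 150 mm, and behind the guard a brass valve with a red-brown cross pipe, 150 mm long along y, its axis 90 mm behind the origin (+x), its top 108 mm above the bench. Origin at bench height, 25 mm behind (+x) the window's centre; x points from the robot's side to the pipe, z up.
- drain_guard: Fixed grey steel guard over the drain valve's lever, not to be touched. Outside 130 mm (x) by 140 mm (y), 125 mm high: a flat level frame, 20 mm wide and 6 mm thick, on four corner posts, with round bars on the front and the sides. Origin at bench height under the window's centre; axes as the stand: x away from the robot's side, y left, z up.
- drain_window (a point): Centre of the window in the top frame of the drain guard, in the plane of the frame's upper face (125 mm above the bench). The opening measures 90 mm (guard x) by 100 mm (guard y). Axes as the guard.
- drain_pad (a point): Point to press, on top of the lever's end, which is a round black ball, 32 mm in diameter; moves with the lever. Lever up: about 8 mm below the plane of the frame's upper face; fully down: about 38 mm below it; always within 10 mm of the window's centre sideways.
- drain_lever (a joint): The drain valve's lever, a 75 mm steel arm pointing to guard -x from a hinge 75 mm behind the window's centre, 86 mm above the bench. 0: fully up (0.2 rad above level), 0.4 rad: fully down at its stop. Starts 0 to 0.08 rad down. Pressing takes about 4 N at the pad; no spring, it stays where it is left.
- collar: Loose steel collar, 52 mm diameter, 30 mm high, standing between the guards. Origin at the centre of its underside. Leave alone.
- nipple: Loose red-brown pipe nipple, 42 mm diameter, 70 mm high, standing on end between the guards. Origin at the centre of its underside. Leave alone.
- elbow: Loose dark steel pipe elbow, 63 mm high, standing on its 44 mm flange with one arm reaching 40 mm level, between the guards. Origin at the centre of its underside. Leave alone.
- wrench: Loose wrench, 190 mm long, lying flat on the left of the bench. Leave alone.
- hammer: Loose hammer lying on the right of the bench. Leave alone.
- bottle: Loose orange bottle, 70 mm diameter, 170 mm high, at the back of the bench. Origin at the centre of its underside. Leave alone.
- carton: Loose cardboard box, 90 by 130 by 60 mm, at the back of the bench. Origin at the centre of its underside. Leave alone.
- pastejar: Loose jar, 70 mm diameter, 70 mm high, on the left of the bench. Origin at the centre of its underside. Leave alone.

How it is judged:
On the way, in this order (a step that is already met when the one before it is completed fails the run):
1. the paddle-ended supply lever is pressed down while the ball-ended drain lever is still up (value of joint supply_lever above 0.34 rad and value of joint drain_lever below 0.15 rad), for 0.2 s.
2. the ball-ended drain lever is pressed down and the supply lever is still down (value of joint each of drain_lever, supply_lever above 0.34 rad), for 0.2 s.
At the end, for the whole second after the job is handed in: Both levers are down (at least 0.34 of 0.40 rad) and stay there, and each loose thing lies within 20 mm of where it started (all of step 2 and distance of each of collar, nipple, elbow, wrench, hammer, bottle, carton, pastejar from where it was at the start of the episode below 0.02 m); the robot touches nothing.
It fails at once if the robot touches the supply guard (more than 0.5 N) (contact force between supply_guard and the fingers above 0.5 N or contact force between supply_guard and the arm above 0.5 N).
It fails at once if the robot touches the drain guard (more than 0.5 N) (contact force between drain_guard and the fingers above 0.5 N or contact force between drain_guard and the arm above 0.5 N).
It fails at once if a loose thing is lifted or moved by more than 20 mm (distance of any of collar, nipple, elbow, wrench, hammer, bottle, carton, pastejar from where it was at the start of the episode above 0.02 m).
It also fails if it takes over 45 s, if anything falls off the work surface, if the arm or the gripper's body presses on something with over 40 N, if the wrist force passes 120 N, or if a joint passes its speed limit or range.

## Working session

There is one attempt and no reset: what is moved stays moved. The work goes in short steps, Python scripts to look and compute and a tool call to move; the robot and the scene stay as the last step left them, time stands still between calls to the robot, and variables do not carry over. Pictures are saved under pics/ and viewed, at most 10 in all, crops included, and the job is handed in when it is done.

Besides the shell and the picture viewer there is one more tool, called after "Call:" by a JSON object that holds its "fn" and its "kwargs". carry_out: Moves the arm, as the interface text tells. Its arguments: {"type":"object","properties":{"steps":{"type":"array","items":{"type":"array","items":{"type":"array","items":{"type":"number"}}}},"hand":{"type":"number"},"squeeze":{"type":"number"}},"required":["steps"]}

```bash
mkdir -p pics; python3 - <<'E'
from bench import r
import cv2
for n in("top","side"):
    cv2.imwrite(f"pics/{n}0.png",cv2.resize(r.camera(n)[:,:,::-1],(800,600),interpolation=cv2.INTER_CUBIC))
    print(n,r.camera_params(n))
s=r.read_state();print(s['time'],s['ee_pos'],s['eef_rot'],s['width'],s['ft_force'])
E
```

```text
top {'fx': 465.0826213811241, 'fy': 465.0826213811241, 'cx': 247.17422737955832, 'cy': 193.8043529991459, 'view': array([[ 2.95577557e-02, -9.99562312e-01, -1.23438867e-03,
        -1.11199610e-02],
       [ 9.80245608e-01,  2.87448912e-02,  1.95684133e-01,
        -6.17068610e-01],
       [-1.95563002e-01, -6.99398789e-03,  9.80666200e-01,
        -1.57472789e+00],
       [ 0.00000000e+00,  0.00000000e+00,  0.00000000e+00,
         1.00000000e+00]])}
side {'fx': 351.2104609580256, 'fy': 351.2104609580256, 'cx': 248.99531309255374, 'cy': 190.46691100484298, 'view': array([[-0.89124765, -0.4530806 ,  0.01988981,  0.5203175 ],
       [ 0.35401403, -0.66762392,  0.65494456, -0.25888205],
       [-0.28346376,  0.59075907,  0.75541513, -0.92377664],
       [ 0.        ,  0.        ,  0.        ,  1.        ]])}
0.1 [ 0.22050242 -0.58444199  0.22184564] [ 9.83769341e-01  1.79436589e-01 -1.41406567e-04 -6.11312192e-04] 0.08683915528385584 [ 0.0108421   0.74660826 -1.11939321]
```

View pics/top0.png

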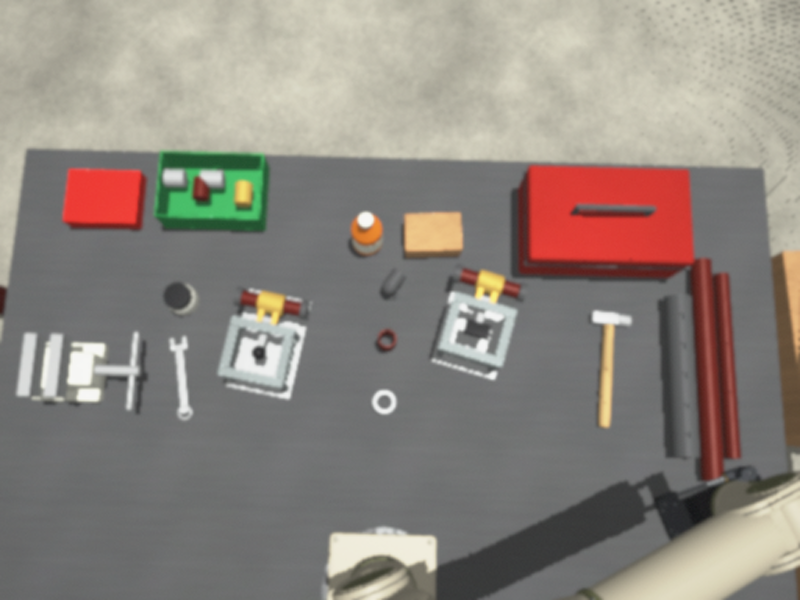

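View pics/side0.png

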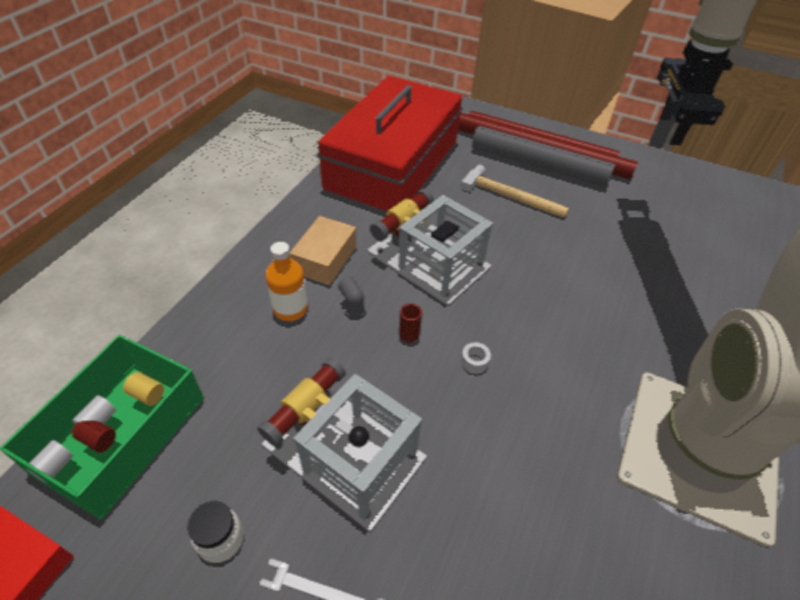

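The top view shows the supply guard (paddle) at about (475,333) and the drain guard (ball) at about (260,350), in the 800x600 picture. The loose parts stand between them around x=385, and the arm is at the lower right. The side view confirms this, with the paddle guard at (445,235) and the ball guard at (360,430).

```bash
python3 - <<'E'
from bench import r
import cv2,numpy as np
im=r.camera("top")[:,:,::-1]
c=[cv2.resize(im[180:260,x:x+66],(396,480),interpolation=cv2.INTER_CUBIC) for x in(133,271)]
cv2.imwrite("pics/crop1.png",np.hstack(c))
E
```

```text
(no output)
```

View pics/crop1.png

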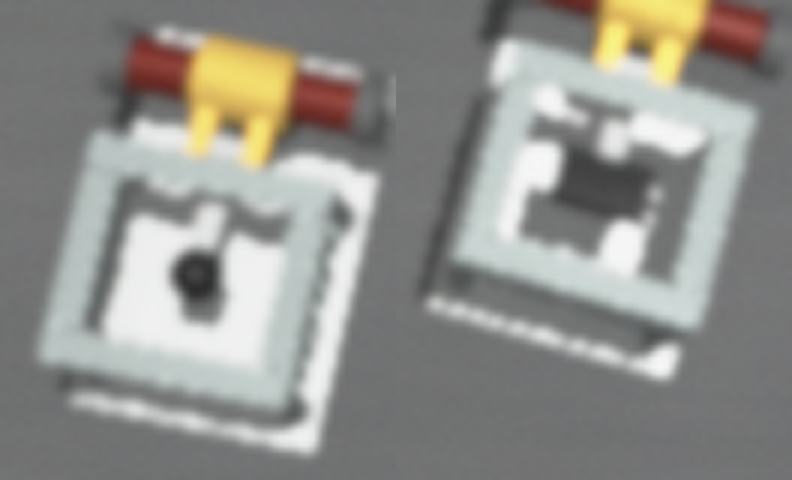

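The crop shows the top frames' outer corners. Going clockwise from the upper left, the drain corners are (92,132), (340,185), (293,415), (40,362), with the ball at (197,275). The supply corners are (507,45), (757,108), (697,328), (455,262), with the paddle centre at about (605,182).

```bash
cat > h.py <<'E'
import numpy as np
from bench import r
def proj(P,n="top"):
    p=r.camera_params(n);P=np.atleast_2d(P)
    c=P@p['view'][:3,:3].T+p['view'][:3,3]
    return np.c_[p['cx']+p['fx']*c[:,0]/-c[:,2],p['cy']+p['fy']*-c[:,1]/-c[:,2]]
def back(uv,z,n="top"):
    p=r.camera_params(n);R=p['view'][:3,:3];o=-R.T@p['view'][:3,3]
    d=R.T@np.array([(uv[0]-p['cx'])/p['fx'],-(uv[1]-p['cy'])/p['fy'],-1])
    return o+d*(z-o[2])/d[2]
E
python3 - <<'E'
from h import *
from scipy.optimize import least_squares
loc=np.array([[.065,.07],[.065,-.07],[-.065,-.07],[-.065,.07]])
# back-view: pixel centre offset of resize ~ (u+.5)/6-.5
cv=lambda q,x0:np.array([(q[0]+.5)/6-.5+x0,(q[1]+.5)/6-.5+180])
for n,x0,C,t,zc in(("drain",133,[(92,132),(340,185),(293,415),(40,362)],(197,275),.10),("supply",271,[(111,45),(361,108),(301,328),(59,262)],(209,182),.115)):
    uv=np.array([cv(c,x0) for c in C])
    W=lambda v:np.c_[loc@np.array([[np.cos(v[2]),-np.sin(v[2])],[np.sin(v[2]),np.cos(v[2])]]).T+v[:2],np.full(4,.125)]
    s=least_squares(lambda v:(proj(W(v))-uv).ravel(),[.6,0,0])
    print(n,s.x.round(4),s.fun.round(2),"pad",back(cv(t,x0),zc).round(4))
for n,p,z in(("collar",(384,402),.03),("nip",(387,340),.07),("elb",(393,283),.06),("bottle",(367,230),.1),("carton",(433,233),.06)):
    print(n,back(np.array(p)*.64,z).round(3))
s=r.read_state();from scipy.spatial.transform import Rotation as R
print(s['ee_pos'],R.from_quat(s['eef_rot']).as_matrix().round(3))
E
```

```text
drain [ 0.4903  0.279  -0.1643] [ 0.66  0.62 -0.06 -0.31 -0.75 -0.47  0.17  0.19] pad [0.4921 0.2803 0.1   ]
supply [ 0.5534 -0.1896 -0.2365] [ 0.67 -0.36 -0.72 -0.19  0.29  0.27 -0.24  0.26] pad [ 0.5567 -0.1914  0.115 ]
collar [0.397 0.006 0.03 ]
nip [0.531 0.003 0.07 ]
elb [ 0.664 -0.007  0.06 ]
bottle [0.774 0.055 0.1  ]
carton [ 0.784 -0.095  0.06 ]
[ 0.22055008 -0.5844951   0.2219546 ] [[ 0.936  0.353 -0.   ]
 [ 0.353 -0.936  0.001]
 [-0.    -0.001 -1.   ]]
```

Call:
{"fn": "carry_out", "kwargs": {"steps": [[[45.3,-25.0,0,0,0,0.6],[45.3,-25.0,0,0,0,0.6],[45.3,-25.0,0,0,0,0.6],[45.3,-25.0,0,0,0,0.6],[45.3,-25.0,0,0,0,0.6],[45.3,-25.0,0,0,0,0.6],[45.3,-25.0,0,0,0,0.6],[45.3,-25.0,0,0,0,0.6],[45.3,-25.0,0,0,0,0.6],[45.3,-25.0,0,0,0,0.6],[45.3,-25.0,0,0,0,0.6],[45.3,-25.0,0,0,0,0.6],[45.3,-25.0,0,0,0,0.6],[45.3,-25.0,0,0,0,0.6],[45.3,-25.0,3,0,0,0.6],[45.3,-25.0,6,0,0,0.6],[45.3,-25.0,6,0,0,0.6],[45.3,-25.0,6,0,0,0.6],[45.3,-25.0,6,0,0,0.6],[45.3,-25.0,6,0,0,0.6]]], "hand": 1, "squeeze": 10}}

```text
time: 1.82
ee_pos: [0.5572, -0.1913, 0.1647]
eef_rot: [0.993, -0.119, 0.001, 0.0]
ft_force: [0.0, -1.0, 0.1]
width: 0.0005
grip_force: 0.0
```

```bash
python3 - <<'E'
from h import *
import cv2
from scipy.spatial.transform import Rotation as R
s=r.read_state();M=R.from_quat(s['eef_rot']).as_matrix();print(s['time'],s['ee_pos'],s['width'],s['ft_force']);print(M.round(3))
print("to window, tool axes cm",(100*M.T@(np.array([.5565,-.1910,.125])-s['ee_pos'])).round(2))
a=r.camera("side")[100:220,220:340,::-1];b=r.camera("top")[160:280,240:360,::-1]
cv2.imwrite("pics/over1.png",cv2.resize(np.hstack([a,b]),(800,400),interpolation=cv2.INTER_CUBIC))
E
```

```text
1.8167 [ 0.55722337 -0.1913348   0.16466898] 0.000503453142679977 [ 0.04950527 -1.01082129  0.14998342]
[[ 0.971 -0.237  0.003]
 [-0.237 -0.971 -0.001]
 [ 0.003  0.    -1.   ]]
to window, tool axes cm [-0.09 -0.02  3.97]
```

View pics/over1.png

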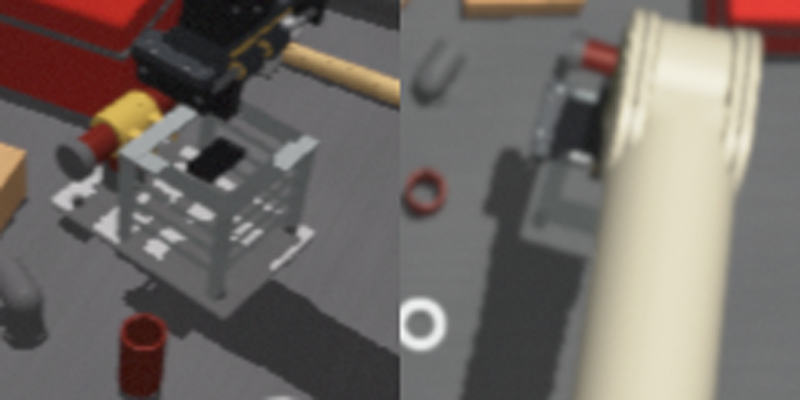

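```bash
python3 - <<'E'
from h import *
f=lambda P:((proj(P,"side")-[220,100])*400/120).round(1)
print("tip",f(r.read_state()['ee_pos']),"pad",f([.5565,-.191,.115]))
c,s=np.cos(-.2365),np.sin(-.2365)
print("frame",f([[.5534+c*a-s*b,-.1896+s*a+c*b,.125] for a,b in((.065,.07),(.065,-.07),(-.065,-.07),(-.065,.07))]).tolist())
E
```

```text
tip [[221.1 111.7]] pad [[216.3 152.5]]
frame [[118.8, 152.9], [209.1, 82.0], [319.1, 140.2], [231.7, 218.7]]
```

The frame's predicted corners and the tip match the picture, and the tip is over the paddle. I'll press now.

Call:
{"fn": "carry_out", "kwargs": {"steps": [[[-0.1,0,1.5,0,0,0],[-0.1,0,3.0,0,0,0],[-0.1,0,4.0,0,0,0],[-0.1,0,4.7,0,0,0],[-0.1,0,5.2,0,0,0],[-0.1,0,5.7,0,0,0],[-0.1,0,6.2,0,0,0],[-0.1,0,6.7,0,0,0],[-0.1,0,7.1,0,0,0],[-0.1,0,7.4,0,0,0],[-0.1,0,7.6,0,0,0],[-0.1,0,7.6,0,0,0],[-0.1,0,7.6,0,0,0],[-0.1,0,7.6,0,0,0]]]}}

```text
time: 3.08
ee_pos: [0.5548, -0.1906, 0.0882]
eef_rot: [0.993, -0.119, -0.0, 0.0]
ft_force: [-13.3, 3.1, 18.3]
width: 0.0008
grip_force: 10.3
```

Call:
{"fn": "carry_out", "kwargs": {"steps": [[[0,0,0.1,0,0,0],[0,0,0.1,0,0,0],[0,0,-2,0,0,0],[0,0,-5,0,0,0],[0,0,-9,0,0,0],[0,0,-13,0,0,0],[0,0,-13,0,0,0],[0,0,-13,0,0,0]]]}}

```text
time: 3.75
ee_pos: [0.557, -0.1911, 0.2195]
eef_rot: [0.993, -0.119, 0.003, 0.001]
ft_force: [0.4, 0.4, -1.2]
width: 0.0006
grip_force: 0.0
```

```bash
python3 - <<'E'
from h import *
import cv2
from scipy.spatial.transform import Rotation as R
s=r.read_state();M=R.from_quat(s['eef_rot']).as_matrix();print(s['time'],s['ee_pos'],s['ft_force'])
d=M.T@(np.array([.492,.280,.175])-s['ee_pos']);print("to drain, tool cm",(100*d).round(2))
a=r.camera("side")[100:220,220:340,::-1]
cv2.imwrite("pics/after1.png",cv2.resize(a,(480,480),interpolation=cv2.INTER_CUBIC))
f=lambda P:((proj(P,"side")-[220,100])*4).round(1)
c,sn=np.cos(-.2365),np.sin(-.2365)
for q in(0,.2,.34,.4):
    th=.2-q
    print(q,f([[.5534+c*a-sn*b,-.1896+sn*a+c*b,z] for dx,b in((17,28),(17,-28),(-17,-28),(-17,28)) for a,z in [(.075-(.075-dx/1e3)*np.cos(th)-.006*np.sin(th)*-1*-1, .086+(.075-dx/1e3)*np.sin(th)+.0145*np.cos(th))] for b in [b/1e3]]).tolist())
E
```

```text
3.75 [ 0.55702217 -0.19108639  0.21951167] [ 0.36970222  0.38911128 -1.23926865]
to drain, tool cm [-17.51 -44.23   4.32]
0 [[223.3, 196.7], [265.9, 161.5], [300.6, 173.5], [258.3, 209.8]]
0.2 [[222.2, 207.3], [264.4, 172.0], [298.6, 190.9], [256.7, 227.1]]
0.34 [[220.0, 214.1], [262.0, 178.9], [295.0, 201.9], [253.4, 238.1]]
0.4 [[218.7, 216.9], [260.7, 181.7], [292.9, 206.3], [251.4, 242.4]]
```

View pics/after1.png

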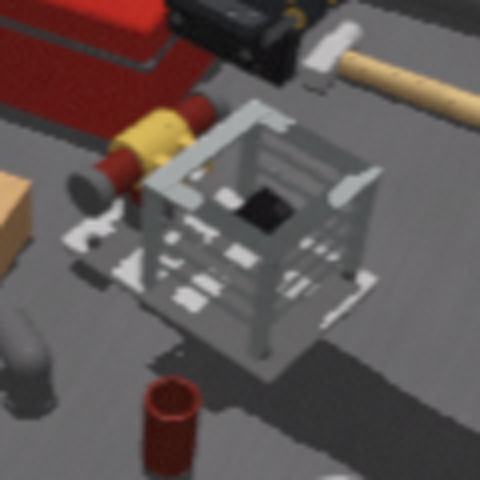

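The paddle has dropped to about (262,205) in the crop, matching the predicted fully-down position, and the 18 N reaction shows it reached its stop. Next is the drain.

Call:
{"fn": "carry_out", "kwargs": {"steps": [[[-17.5,-44.2,0,0,0,-0.07],[-17.5,-44.2,0,0,0,-0.07],[-17.5,-44.2,0,0,0,-0.07],[-17.5,-44.2,0,0,0,-0.07],[-17.5,-44.2,0,0,0,-0.07],[-17.5,-44.2,0,0,0,-0.07],[-17.5,-44.2,0,0,0,-0.07],[-17.5,-44.2,0,0,0,-0.07],[-17.5,-44.2,0,0,0,-0.07],[-17.5,-44.2,0,0,0,-0.07],[-17.5,-44.2,0,0,0,-0.07],[-17.5,-44.2,0,0,0,-0.07],[-17.5,-44.2,0,0,0,-0.07],[-17.5,-44.2,3,0,0,-0.07],[-17.5,-44.2,5.5,0,0,-0.07],[-17.5,-44.2,5.5,0,0,-0.07],[-17.5,-44.2,5.5,0,0,-0.07],[-17.5,-44.2,5.5,0,0,-0.07]]]}}

```text
time: 5.3
ee_pos: [0.4904, 0.28, 0.1623]
eef_rot: [0.996, -0.085, 0.0, -0.0]
ft_force: [0.5, -0.2, 0.2]
width: 0.0005
grip_force: 0.0
```

```bash
python3 - <<'E'
from h import *
import cv2
from scipy.spatial.transform import Rotation as R
s=r.read_state();M=R.from_quat(s['eef_rot']).as_matrix();print(s['time'],s['ee_pos'],s['ft_force'])
d=M.T@(np.array([.492,.280,.087])-s['ee_pos']);print("to down pos, tool cm",(100*d).round(2))
a=r.camera("side")[210:340,160:290,::-1]
cv2.imwrite("pics/over2.png",cv2.resize(a,(520,520),interpolation=cv2.INTER_CUBIC))
f=lambda P:((proj(P,"side")-[160,210])*4).round(1).tolist()
print("tip",f(s['ee_pos']),"ball c",f([.492,.28,.1]))
c,sn=np.cos(-.1643),np.sin(-.1643)
print("frame",f([[.4903+c*a-sn*b,.279+sn*a+c*b,.125] for a,b in((.065,.07),(.065,-.07),(-.065,-.07),(-.065,.07))]))
E
```

```text
5.3 [0.49038965 0.27997624 0.16232015] [ 0.45761701 -0.24767417  0.24101367]
to down pos, tool cm [ 0.16 -0.03  7.53]
tip [[282.8, 222.7]] ball c [[282.4, 274.1]]
frame [[117.1, 280.8], [272.5, 113.2], [447.6, 227.2], [299.6, 417.4]]
```

View pics/over2.png

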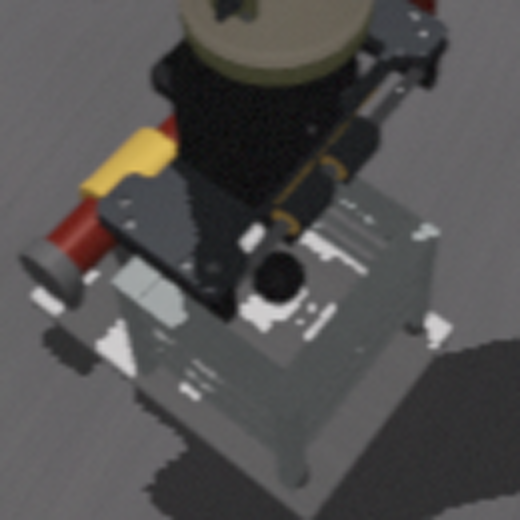

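The tip is at about (287,232), directly above the ball at (278,278), and everything lies inside the window. I'll press now.

Call:
{"fn": "carry_out", "kwargs": {"steps": [[[0.1,0,1.5,0,0,0],[0.1,0,3.0,0,0,0],[0.1,0,4.0,0,0,0],[0.1,0,4.7,0,0,0],[0.1,0,5.2,0,0,0],[0.1,0,5.7,0,0,0],[0.1,0,6.2,0,0,0],[0.1,0,6.7,0,0,0],[0.1,0,7.1,0,0,0],[0.1,0,7.4,0,0,0],[0.1,0,7.6,0,0,0],[0.1,0,7.7,0,0,0],[0.1,0,7.7,0,0,0],[0.1,0,7.7,0,0,0]]]}}

```text
time: 6.52
ee_pos: [0.491, 0.2809, 0.0866]
eef_rot: [0.996, -0.084, 0.001, -0.0]
ft_force: [-10.2, -2.4, 20.6]
width: 0.0005
grip_force: 10.6
```

At its stop (20 N at z=0.0866). I'll hold briefly, then retreat straight up.

Call:
{"fn": "carry_out", "kwargs": {"steps": [[[0,0,0.1,0,0,0],[0,0,0.1,0,0,0],[0,0,0.1,0,0,0],[0,0,-2,0,0,0],[0,0,-5,0,0,0],[0,0,-9,0,0,0],[0,0,-13,0,0,0],[0,0,-17,0,0,0],[0,0,-20,0,0,0],[0,0,-20,0,0,0],[0,0,-20,0,0,0],[0,0,-20,0,0,0]]]}}

```text
time: 7.52
ee_pos: [0.4912, 0.2795, 0.284]
eef_rot: [0.996, -0.085, 0.0, 0.0]
ft_force: [0.3, -0.7, -0.6]
width: 0.0005
grip_force: 0.0
```

```bash
python3 - <<'E'
from h import *
import cv2
s=r.read_state();print(s['time'],s['ee_pos'],s['ft_force'],np.abs(s['joint_vel']).max())
m=r.camera("side")[:,:,::-1]
a=m[210:340,160:290];b=m[100:220,220:340]
cv2.imwrite("pics/final.png",np.hstack([cv2.resize(x,(400,400),interpolation=cv2.INTER_CUBIC) for x in(a,b)]))
f=lambda P:((proj(P,"side")-[160,210])*400/130).round(1).tolist()
print("ball c up/down",f([[.492,.28,.101],[.492,.28,.071]]))
E
```

```text
7.5167 [0.49116526 0.27953782 0.28398374] [ 0.28041418 -0.69399543 -0.6035803 ] 0.022106769447265757
ball c up/down [[217.2, 210.2], [218.0, 228.1]]
```

View pics/final.png

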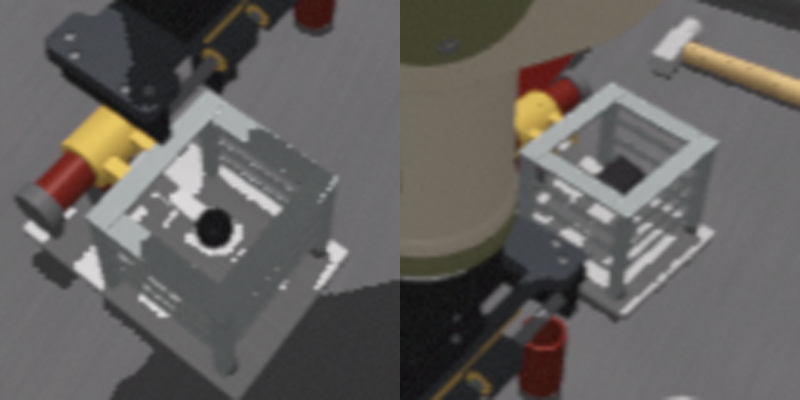

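The ball is at (214,228), where the model puts it when fully down. The paddle is still low at (622,173), and the hand is well clear, so I'm handing in.

```bash
python3 -c "
from bench import r
print(r.close_job())"
```

```text
the job is handed in; nothing more can be done
None
```

I pressed the supply lever and then the drain lever down to their stops, saw no sign of touching either guard or any loose thing, raised the hand clear and handed the job in at about 7.5 s; no verdict came back.

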